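# Open the book press: drawer shut, latch pulled, clamp bar held up

## Robot

A 7-joint arm with a two-finger parallel gripper is mounted at the origin on the work surface. World frame = base frame: x ahead of the robot, y to its left, z up, the work surface at z = 0. Lengths are in m, angles in rad, forces in N, time in s.
With the tool pointing down it reaches from about 0.35 to 0.9 m from the base axis. Payload 8.1 kg.
Tool frame: the origin (TCP) lies at the very end of the fingers, on their centre line; the grasp point (between the pads) lies 19 mm behind it (grasp_offset is the distance from the TCP to the grasp point, in m); z points along the fingers, y is the line along which they close (so a half turn about z gives the same grasp; the last joint's range is limited). The gripper opens to 92 mm and grips with 3 to 60 N. Pads are 19 mm wide; open, the fingers measure 130 mm over their backs; the gripper's body (75 mm by 190 mm) begins 47 mm behind the grasp point.
Start: joints at [1.157, 0.434, 0.025, 1.573, -0.012, 1.134, -0.075], TCP at [0.191, -0.595, 0.227] pointing down, gripper open.
Joint ranges: [-2.62, 2.62], [-0.44, 2.09], [-1.27, 1.32], [0.08, 2.57], [-1.32, 4.46], [0.12, 2], [-2.74, 2.74]. Speed limits (rad/s): [2.22, 2.22, 3.01, 3.01, 3.14, 3.14, 3.14].

## Interface

Orientations are given as a rotation vector (axis times angle).
In Python, from cell import observe, get_image, camera_params, sign_off, silhouettes, grasp_offset gives the robot as it stands. The module is installed in compiled form; this text tells all that it offers.
- The arm moves only by the tool jog_arm, never from a script. Its argument "motion" is a list that holds one entry, the list of rows, each a list of 7 numbers: the shift along the tool's x, y, z in m, then the turn, a rotation vector about the tool's x, y, z in rad, then the closure, from -1 (fully open) to 1 (shut), so that 0 is half open. In form: [[[dx, dy, dz, wx, wy, wz, hand], ...]]. A call has 1 to 10 rows; each row is the pose to reach, as a shift and turn from the pose commanded when the call began, along the tool's axes at that moment; what a row does not reach only later rows make up. A row lasts 1/12 s, in which the tool goes at most 41.7 mm and 7.16 degrees, less where a joint would pass 70% of its speed; a pose out of reach is approached as far as the arm can. A call with a gripper value outside its range is refused whole. The fingers move at their own pace and stop on an object; "force" is the grip in N (left out, the last holds). Time passes only in rows, so rows that repeat a pose let the fingers close. It gives the time, the measured TCP pose, the force, the opening and the grip force at its end, in the units of the state.
- observe(): the state, without advancing time (a new reading comes with each control period).
- get_image(name): name is "scene" or "top" or "wrist"; returns the picture (420x560x3 uint8, red, green, blue); there is no depth.
- camera_params(name): a dict with "vertical_fov" (degrees; the focal length in pixels is half the picture's height over the tangent of half this angle, whatever the lens; pixels are square), "cx", "cy" (the principal point, pixels), "T" (4x4, takes a point from camera to world coordinates). Camera axes: x right, y down, z forward; pixel columns grow to the right and rows downward; lengths in m; the calibration is good to about 2 mm. A picture is of the moment at which its call begins: read the wrist's pose just before it. camera_params takes no time and is no camera call; for the wrist camera it gives the pose at the moment of the call.
- sign_off(): hands the job in; it is judged then, once.
Trained networks look in the newest picture that a camera, given by its name, has taken for a name from the list of things; names that differ only in an ending like _2 or _b are one class to them, and where a whole thing is asked for, a point or a joint stands for the part that bears it (a point fixed in the world has none). Each returns a list of dicts, best first, with "p" (0 to 1); they miss things now and then, are a little off and sometimes report something else, mostly with a low value. They report only what shows in the picture. A call takes as long as a camera call.
- silhouettes(query, camera): "mask" (420x560 bool, what is visible of it) and "pixel" ([column, row] in pixels, amid what is visible of it).
The state is a dict: "clock": time; "joints": joint angles; "dq": joint speeds; "joint_efforts": joint torques, N m; "position": TCP position; "ee_rot": TCP orientation; "force": force on the tool from outside, world axes, zero at the start; "ft_torque": the same for the moment, N m; "width": opening from 0.0 (shut) to 1.0 (fully open); "gripper_force": force on a finger pad.
Only numpy, scipy, OpenCV 4.12 (cv2) and the standard library are available. Lean on these libraries where they do the work, as an engineer would, in place of code of your own. Each camera call takes 0.05 s, during which the arm holds its last target. There are 200 camera calls.

## Task

First push the press's open drawer of boards fully shut. Then pull the orange spring latch on the clamp bar sideways, towards the drawer side, all the way until it frees the ball, lift the bar's free end about 10 cm off the ball and finish while still holding it up there, steady in the gripper, so that the notebook beneath can be taken out; do not let go. Leave the notebook and everything else lying where it is.

Things in the scene. Friction and masses are not known exactly. Their poses are not given: they have to be found in the camera images.
- press: Bench book press, a grey steel base 220 (x, front to back) x 360 (y) x 66 mm high on the cutting mat (mat 3 mm thick); origin at the centre of its underside, x from its front (drawer side) to its back, y along the clamp bar towards the bar's hinge, z up. It is fixed to the bench. Its flat top (the bed) is 66 mm above the origin.
- drawer (a joint): Wooden drawer of pressing boards in the front of the press base: metres it stands open; 0 = shut, front flush with the base. It slides along the press x axis (opens to -x, shuts to +x), takes about 1.5 N plus slight damping to push, stays where it is left.
- drawer_face (a point): Middle of the top edge of the drawer's outer face (it moves with the drawer). The face is a flat wooden panel 274 mm wide (along press y) and 44 mm high, from 44 mm below this point up to it; this point is 52 mm above the press underside and, when shut, 110 mm in front of the press centre. To shut, push on the face to +x. The bed above it reaches 14 mm higher than this point.
- bar_lift (a joint): Hinge of the blue clamp bar, rad: 0 = down and locked on the ball, grows as the free end rises, at most 0.9. No friction holds it: let go, it falls. The bar lies along press -y from the hinge; it carries a wooden pad that lies over the book.
- bar_hinge (a point): On the hinge axis of the clamp bar (the axis is parallel to press x), 118 mm above the press underside, 135 mm to press +y of its centre. The latch tab is 265 mm from it along the bar.
- clamp_bar: The blue clamp bar, 30 mm wide and 20 mm thick, with a coupler housing (52 mm in x, 60 mm along the bar, top 16 mm above the hinge axis) over the ball at its free end and the sliding latch on top. Origin on the hinge axis; its -y axis runs along the bar to the coupler; it tilts with the bar. 0.5 to 0.9 kg with all it carries, so about 3 to 5 N to lift at the tab once unlatched.
- latch (a joint): Slide of the spring latch on the coupler, metres pulled: 0 = tooth under the ball, bar locked; the tooth is clear of the ball beyond 0.010; stop at 0.018. It is pulled along press -x (to the drawer side). The spring pulls back with 5 N at 0 and 9.5 N at the stop, and shuts the latch when let go.
- latch_tab (a point): Middle of the top of the orange upright tab by which the latch is pulled and the bar lifted (the tab moves with latch and bar). The tab is 12 mm thick in press x, 30 mm along the bar, and stands 40 mm high on a flat steel slide plate; with the bar down this point is 180 mm above the press underside, at press x 0, y -130 mm. Grasp from above with the fingers closing along press x.
- ball_top (a point): Top of the steel ball stud (ball 32 mm across) on the press bed on which the coupler sits, 120 mm above the press underside, at press x 0, y -130 mm; fixed to the press.
- book: Red notebook 105 x 148 x 16 mm lying flat on the press bed under the bar's pad; origin at the centre of its underside. To be left in place.
- spool: Blue thread spool, 34 mm across, 36 mm high, upright on the bed near its back edge; origin at its underside. Leave alone.
- glue_jar: White glue jar with green cap, 72 mm across, 85 mm high; origin at its underside. Leave alone.
- weight: Brass weight with a knob, 60 mm across, 64 mm high; origin at its underside. Leave alone.
- brush: Glue brush about 20 cm long lying on the mat; origin at its underside. Leave alone.
- awl: Awl-like hand tool with a handle, lying on the mat; origin at its underside. Leave alone.
- block: Dark wooden sanding block 100 x 55 x 40 mm; origin at its underside. Leave alone.

How it is judged:
On the way, in this order (a step that is already met when the one before it is completed fails the run):
1. the drawer is fully shut while the bar is still down (value of joint drawer below 0.004 m and value of joint bar_lift below 0.04 rad), for 0.2 s.
2. the latch is pulled off the ball, the bar still down (value of joint latch above 0.008 m and value of joint bar_lift below 0.06 rad), for 0.05 s.
3. the bar is raised well clear of the ball (value of joint bar_lift above 0.27 rad), for 0.2 s.
At the end, for the whole second after the job is handed in: The clamp bar is held by the gripper, still (under 0.1 rad/s), raised by more than 0.27 rad (about 7 cm at the latch tab), pressed by the fingers with over 1 N and not resting on the book; the drawer is shut to within 6 mm (value of joint bar_lift above 0.27 rad and velocity of joint bar_lift between -0.1 and 0.1 rad/s and value of joint drawer below 0.006 m and contact force between clamp_bar and the fingers above 1 N and contact force between clamp_bar and book below 0.5 N); the arm keeps its last pose, push and grip.
It fails at once if the notebook or another bystander is pushed away by more than 2 cm (distance of any of book, spool, glue_jar, weight, brush, awl, block from where it was at the start of the episode above 0.02 m).
It fails at once if the notebook is tipped (angle between book's own z axis and vertical above 0.2 rad).
It also fails if it takes over 48 s, if anything falls off the work surface, if the arm or the gripper's body presses on something with over 40 N, if the wrist force passes 120 N, or if a joint passes its speed limit or range.

## Working session

There is one attempt and no reset: what is moved stays moved. The work goes in short steps, Python scripts to look and compute and a tool call to move; the robot and the scene stay as the last step left them, time stands still between calls to the robot, and variables do not carry over. Pictures are saved under pics/ and viewed, at most 10 in all, crops included, and the job is handed in when it is done.

Besides the shell and the picture viewer there is one more tool, called after "Request:" as name(argument=value, ...) on one line, values as JSON. jog_arm: Moves the arm, as the interface text tells. Its arguments: {"type":"object","properties":{"motion":{"type":"array"},"force":{"type":"number"}},"required":["motion"]}

```bash
mkdir -p pics
cat > h.py <<'E'
import numpy as np, cv2
from scipy.spatial.transform import Rotation as R
from cell import *
def ray(cam,px,P=None):
    P=P or camera_params(cam); f=210/np.tan(np.radians(P["vertical_fov"])/2); T=np.array(P["T"])
    d=T[:3,:3]@np.array([(px[0]-P["cx"])/f,(px[1]-P["cy"])/f,1]); return T[:3,3],d
def atz(cam,px,z):
    o,d=ray(cam,px); return o+d*(z-o[2])/d[2]
def proj(cam,X):
    P=camera_params(cam); f=210/np.tan(np.radians(P["vertical_fov"])/2); T=np.array(P["T"])
    c=T[:3,:3].T@(np.asarray(X)-T[:3,3]); return np.array([P["cx"]+f*c[0]/c[2],P["cy"]+f*c[1]/c[2]])
def save(cam,n): im=get_image(cam); cv2.imwrite(f"pics/{n}.png",im[:,:,::-1]); return im
E
python3 - <<'E'
from h import *
np.set_printoptions(precision=3,suppress=True)
a=save("scene","s0");b=save("top","t0")
cv2.imwrite("pics/both.png",cv2.resize(np.vstack([a,b])[:,:,::-1],None,fx=.714,fy=.714))
for c in ("top","scene"):
    P=camera_params(c);print(c,P["vertical_fov"],P["cx"],P["cy"],np.array(P["T"]))
    for q in ("press","drawer","latch_tab","clamp_bar","book","spool"):
        for r in silhouettes(q,c)[:2]:
            print(q,r["p"],r["pixel"],r["mask"].sum())
s=observe();print(s["clock"],s["position"],s["ee_rot"],R.from_rotvec(s["ee_rot"]).as_matrix(),s["force"])
E
```

```text
top 49.04781718524786 278.9745670249938 208.92857916533535 [[-0.007 -0.982  0.189  0.329]
 [-1.     0.009  0.007 -0.009]
 [-0.009 -0.189 -0.982  1.417]
 [ 0.     0.     0.     1.   ]]
press 0.72 [278.4, 195.1] 9474
drawer 0.63 [269.8, 232.7] 1373
latch_tab 0.6 [325.5, 200.1] 236
clamp_bar 0.56 [286.1, 189.9] 2378
book 0.55 [286.7, 205.5] 220
spool 0.52 [292.1, 163.4] 126
spool 0.42 [327.5, 198.2] 274
scene 56.87171055151302 276.8775241158974 206.48666784420354 [[ 0.68   0.475 -0.558  1.068]
 [ 0.733 -0.437  0.521 -0.486]
 [ 0.003 -0.764 -0.646  0.701]
 [ 0.     0.     0.     1.   ]]
press 0.8 [296.8, 247.3] 14094
drawer 0.91 [271.2, 210.1] 622
drawer 0.25 [295.3, 244.3] 13857
latch_tab 0.87 [251.0, 230.1] 432
latch_tab 0.34 [156.7, 290.7] 1481
clamp_bar 0.71 [297.3, 229.0] 3191
clamp_bar 0.36 [321.5, 255.5] 278
book 0.57 [298.4, 247.8] 620
0.7 [ 0.191 -0.595  0.227] [ 3.104  0.486 -0.   ] [[ 0.952  0.306 -0.   ]
 [ 0.306 -0.952 -0.   ]
 [-0.     0.    -1.   ]] [-0.473 -0.284  0.458]
```

View pics/s0.png

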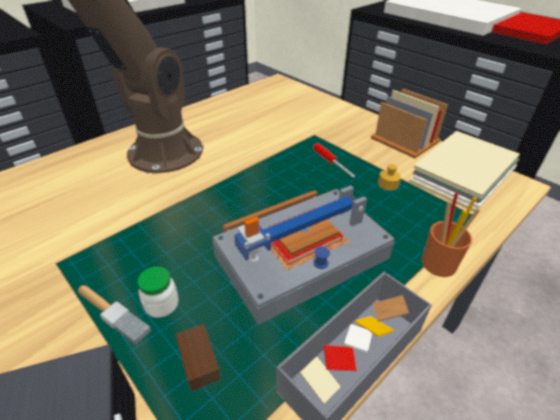

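View pics/t0.png

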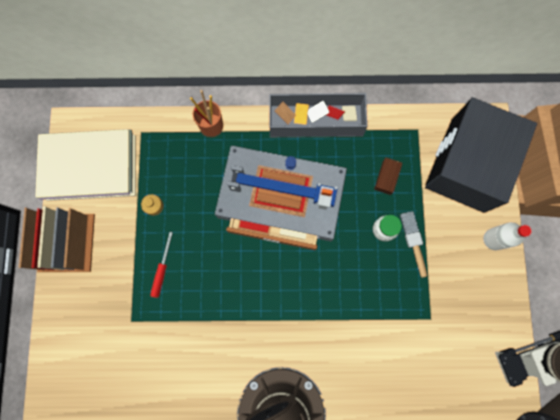

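The scene view shows the press at about (300,250) with the orange tab at (252,228). In the top view the bed corners are near (232,147), (346,168), (334,237) and (217,214). The drawer stands open towards the robot at (272,235), the tab is near (327,195), and the jar is at (388,228). Next I fit the press pose.

```bash
cat > fit.py <<'E'
from h import *
from scipy.optimize import minimize
np.set_printoptions(precision=4,suppress=True)
def W(p,X): 
    c,s=np.cos(p[2]),np.sin(p[2]); X=np.atleast_2d(X)
    return np.c_[p[0]+c*X[:,0]-s*X[:,1],p[1]+s*X[:,0]+c*X[:,1],X[:,2]+.003]
base=np.array([[a,b,c] for a in(-.11,.11) for b in(-.18,.18) for c in(0,.066)])
E
cat > f2.py <<'E'
from fit import *
ims={}
M={}
for c in("top","scene"):
    ims[c]=get_image(c); 
    M[c]=silhouettes("press",c)[0]["mask"]; M[c+"t"]=silhouettes("latch_tab",c)[0]; M[c+"d"]=silhouettes("drawer",c)[0]
    np.savez("m_%s.npz"%c,im=ims[c],press=M[c],tab=M[c+"t"]["mask"],dr=M[c+"d"]["mask"])
def hull(c,p,X):
    q=np.array([proj(c,x) for x in W(p,X)]); m=np.zeros((1680,2240),np.uint8)
    cv2.fillConvexPoly(m,cv2.convexHull(np.round((q+.5)*4).astype(np.int32)),1); return cv2.resize(m.astype(np.float32),(560,420),interpolation=cv2.INTER_AREA)
cl={c:cv2.morphologyEx(M[c].astype(np.uint8),cv2.MORPH_CLOSE,np.ones((15,15))).astype(np.float32) for c in("top","scene")}
def cost(p,cs): return sum(abs(hull(c,p,base)-cl[c]).sum()/cl[c].sum() for c in cs)
c0=atz("top",[282,191],.069)
# tab direction: hinge->coupler runs image right => world -y
for cs in(("top",),("scene",),("top","scene")):
    r=min((minimize(cost,[c0[0],c0[1],y],args=(cs,),method="Nelder-Mead",options=dict(initial_simplex=[[c0[0],c0[1],y],[c0[0]+.02,c0[1],y],[c0[0],c0[1]+.02,y],[c0[0],c0[1],y+.1]])) for y in(-.17,.0)),key=lambda r:r.fun)
    print(cs,r.x,r.fun)
p=r.x; np.save("p.npy",p)
for c in("top","scene"):
    print(c,"tab seen",M[c+"t"]["pixel"],"pred",proj(c,W(p,[0,-.13,.165])[0]))
# tab triangulated
A=[];b=[]
for c in("top","scene"):
    o,d=ray(c,M[c+"t"]["pixel"]);d/=np.linalg.norm(d);Q=np.eye(3)-np.outer(d,d);A.append(Q);b.append(Q@o)
print("tab tri",np.linalg.solve(sum(A),sum(b)),"pred",W(p,[0,-.13,.165]))
out=[]
for c,(u,v) in(("top",(200,120)),("scene",(200,160))):
    big=cv2.resize(ims[c][v:v+150,u:u+200,::-1],None,fx=4,fy=4,interpolation=cv2.INTER_CUBIC)[:, :800]
    for X,col in((base[1::2][[0,1,3,2]],(0,255,255)),(np.array([[0,-.13,.18],[0,-.13,.14],[0,.135,.118]]),(0,255,0))):
        q=np.array([(proj(c,x)-[u,v]+.5)*4 for x in W(p,X)]).astype(np.int32); cv2.polylines(big,[q],True,col,1)
    out.append(cv2.resize(big,(560,420)))
cv2.imwrite("pics/fit.png",np.hstack(out)[:, :]) if 0 else [cv2.imwrite(f"pics/fit{i}.png",o) for i,o in enumerate(out)]
cv2.imwrite("pics/fit.png",cv2.resize(np.vstack(out),(400,600)) if 0 else np.vstack([cv2.resize(o,(400,300)) for o in out]))
E
python3 f2.py
```

```text
('top',) [ 0.6429 -0.0025 -0.2164] 0.11372049152851105
('scene',) [ 0.6401 -0.0063 -0.213 ] 0.06880918890237808Traceback (most recent call last):
  File "f2.py", line 16, in <module>
    r=min((minimize(cost,[c0[0],c0[1],y],args=(cs,),method="Nelder-Mead",options=dict(initial_simplex=[[c0[0],c0[1],y],[c0[0]+.02,c0[1],y],[c0[0],c0[1]+.02,y],[c0[0],c0[1],y+.1]])) for y in(-.17,.0)),key=lambda r:r.fun)
  File "f2.py", line 16, in <genexpr>
    r=min((minimize(cost,[c0[0],c0[1],y],args=(cs,),method="Nelder-Mead",options=dict(initial_simplex=[[c0[0],c0[1],y],[c0[0]+.02,c0[1],y],[c0[0],c0[1]+.02,y],[c0[0],c0[1],y+.1]])) for y in(-.17,.0)),key=lambda r:r.fun)
           ~~~~~~~~^^^^^^^^^^^^^^^^^^^^^^^^^^^^^^^^^^^^^^^^^^^^^^^^^^^^^^^^^^^^^^^^^^^^^^^^^^^^^^^^^^^^^^^^^^^^^^^^^^^^^^^^^^^^^^^^^^^^^^^^^^^^^^^^^^^^^^^^^^^^^^^^^^^^^^^^^^^^^^^^^
    res = _minimize_neldermead(fun, x0, args, callback, bounds=bounds,
                               **options)
    fxcc = func(xcc)
    fx = function(np.copy(x), *(wrapper_args + args))
  File "f2.py", line 12, in cost
    def cost(p,cs): return sum(abs(hull(c,p,base)-cl[c]).sum()/cl[c].sum() for c in cs)
                           ~~~^^^^^^^^^^^^^^^^^^^^^^^^^^^^^^^^^^^^^^^^^^^^^^^^^^^^^^^^^
  File "f2.py", line 12, in <genexpr>
    def cost(p,cs): return sum(abs(hull(c,p,base)-cl[c]).sum()/cl[c].sum() for c in cs)
                                   ~~~~^^^^^^^^^^
  File "f2.py", line 9, in hull
    q=np.array([proj(c,x) for x in W(p,X)]); m=np.zeros((1680,2240),np.uint8)
                ~~~~^^^^^
  File "h.py", line 10, in proj
    P=camera_params(cam); f=210/np.tan(np.radians(P["vertical_fov"])/2); T=np.array(P["T"])
ValueError: time passes only in moves, steps and waits
```

```bash
python3 - <<'E'
s=open('h.py').read()
s=s.replace("def ray(","_c={}\ndef cp(c):\n    if c=='wrist': return camera_params(c)\n    if c not in _c: _c[c]=camera_params(c)\n    return _c[c]\ndef ray(",1).replace("P or camera_params(cam)","P or cp(cam)").replace("P=camera_params(cam)","P=cp(cam)")
open('h.py','w').write(s)
E
python3 f2.py
```

```text
('top',) [ 0.644  -0.0024 -0.2145] 0.11670797318220139
('scene',) [ 0.6399 -0.0052 -0.2108] 0.0723612830042839
('top', 'scene') [ 0.6409 -0.0029 -0.2145] 0.1974235326051712
top tab seen [326.1, 200.2] pred [325.6203 193.198 ]
scene tab seen [248.8, 231.1] pred [252.1215 223.927 ]
tab tri [ 0.6004 -0.1319  0.1399] pred [[ 0.6133 -0.1299  0.168 ]]
```

View pics/fit.png

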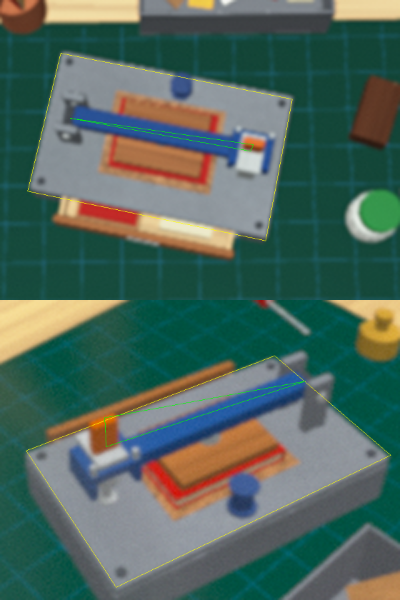

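The press fit overlays well on both views: bed outline, bar and tab all line up, at pose (0.641, -0.003, yaw -0.2145). Drawer front top edge is at about (230,230) to (316,248) in the full top picture. Next I compute the opening and the approach.

```bash
cat > go.py <<'E'
from fit import *
p=np.load("p.npy")
def inv(X): c,s=np.cos(p[2]),np.sin(p[2]); d=np.asarray(X)-[p[0],p[1],.003]; return np.array([c*d[0]+s*d[1],-s*d[0]+c*d[1],d[2]])
def rel(target_press=None,yaw=0.,world=None,tilt=0.):
    # tool-frame shift/turn to TCP at press point, tool z down, tool x at press angle yaw
    s=observe(); Rt=R.from_rotvec(s["ee_rot"]); t=W(p,target_press)[0] if world is None else np.array(world)
    a=p[2]+yaw; G=R.from_euler("z",a)*R.from_euler("x",np.pi)
    print("clock %.2f"%s["clock"],"tcp",np.array(s["position"]),"press",inv(s["position"]),"joints",np.array(s["joints"]),"F",np.array(s["force"]),"w",s["width"],s["gripper_force"])
    print("target",t,"shift",Rt.inv().apply(t-s["position"]),"turn",(Rt.inv()*G).as_rotvec())
E
python3 - <<'E'
from go import *
for px in((230,230),(272,239),(316,248)): print(inv(atz("top",px,.055)))
d=np.load("m_top.npz"); ys,xs=np.nonzero(d["dr"]); 
for u in(240,260,280,300): 
    v=ys[xs==u]; print(u,v.max(),inv(atz("top",(u,v.max()),.055)),inv(atz("top",(u,v.max()),.011)))
rel([-.21,0,.15],0)
E
```

```text
[-0.1416  0.1234  0.052 ]
[-0.1424 -0.0052  0.052 ]
[-0.1419 -0.1385  0.052 ]
240 233 [-0.1443  0.0921  0.052 ] [-0.1392  0.0974  0.008 ]
260 237 [-0.1439  0.031   0.052 ] [-0.1387  0.0344  0.008 ]
280 242 [-0.1463 -0.0304  0.052 ] [-0.1412 -0.029   0.008 ]
300 246 [-0.1458 -0.0909  0.052 ] [-0.1407 -0.0915  0.008 ]
clock 1.50 tcp [ 0.1911 -0.5951  0.2267] press [-0.3134 -0.6744  0.2237] joints [ 1.1574  0.4345  0.025   1.5732 -0.0116  1.134  -0.0751] F [-0.1827  0.33   -0.3568] w 1.003391012577814 0.0
target [0.4357 0.0418 0.153 ] shift [ 0.4277 -0.5316  0.0737] turn [ 0.     -0.      0.5253]
```

Request:
jog_arm(motion=[[[0.022, -0.028, 0.0, 0, 0, 0.05, 1], [0.045, -0.057, 0.0, 0, 0, 0.1, 1], [0.068, -0.086, 0.0, 0, 0, 0.15, 1], [0.09, -0.115, 0.0, 0, 0, 0.2, 1], [0.113, -0.144, 0.0, 0, 0, 0.25, 1], [0.136, -0.172, 0.0, 0, 0, 0.3, 1], [0.158, -0.201, 0.0, 0, 0, 0.35, 1], [0.181, -0.23, 0.0, 0, 0, 0.4, 1], [0.204, -0.259, 0.0, 0, 0, 0.46, 1], [0.226, -0.287, 0.0, 0, 0, 0.525, 1]]], force=20)

```text
clock: 2.33
position: [0.3189, -0.2509, 0.227]
ee_rot: [3.123, -0.34, 0.001]
force: [2.0, 0.2, -0.1]
width: 0.322
gripper_force: 0.0
```

```bash
python3 -c "
from go import *
rel([-.21,.05,.15],0)"
```

```text
clock 2.33 tcp [ 0.3189 -0.2509  0.227 ] press [-0.2618 -0.3109  0.224 ] joints [ 0.6399  0.0818 -0.1125  2.0581  0.0111  1.0015 -1.2659] F [ 1.9766  0.1562 -0.1491] w 0.32232062478659945 0.0
target [0.4464 0.0907 0.153 ] shift [ 0.0509 -0.3611  0.0739] turn [ 0.0004 -0.0007 -0.0024]
```

Request:
jog_arm(motion=[[[0.006, -0.04, 0.008, 0, 0, 0, 1], [0.012, -0.08, 0.016, 0, 0, 0, 1], [0.018, -0.12, 0.024, 0, 0, 0, 1], [0.024, -0.16, 0.032, 0, 0, 0, 1], [0.03, -0.2, 0.04, 0, 0, 0, 1], [0.036, -0.24, 0.05, 0, 0, 0, 1], [0.04, -0.28, 0.058, 0, 0, 0, 1], [0.045, -0.32, 0.066, 0, 0, 0, 1], [0.05, -0.36, 0.074, 0, 0, 0, 1], [0.05, -0.36, 0.074, 0, 0, 0, 1]]])

```text
clock: 3.17
position: [0.4456, 0.0968, 0.1523]
ee_rot: [-3.12, 0.322, -0.002]
force: [0.7, 0.6, 1.2]
width: 0.005
gripper_force: 0.0
```

```bash
python3 -c "
from go import *
rel([-.18,.05,.033],0)"
```

```text
clock 3.17 tcp [0.4456 0.0968 0.1523] press [-0.2121  0.0558  0.1493] joints [ 0.0253  0.2842 -0.4272  2.039   0.151   0.845  -2.2633] F [0.6615 0.5616 1.1609] w 0.004730842273889083 0.0
target [0.4757 0.0843 0.036 ] shift [0.0319 0.0067 0.1163] turn [-0.005  -0.0008  0.0089]
```

Request:
jog_arm(motion=[[[0, 0, 0.035, 0, 0, 0, 1], [0, 0, 0.07, 0, 0, 0, 1], [0, 0, 0.1, 0, 0, 0, 1], [0, 0, 0.115, 0, 0, 0, 1], [0.015, 0, 0.115, 0, 0, 0, 1], [0.03, 0, 0.115, 0, 0, 0, 1], [0.045, 0, 0.115, 0, 0, 0, 1], [0.057, 0, 0.115, 0, 0, 0, 1], [0.066, 0, 0.115, 0, 0, 0, 1], [0.072, 0, 0.115, 0, 0, 0, 1]]])

```text
clock: 4.0
position: [0.5149, 0.0727, 0.0377]
ee_rot: [3.123, -0.337, -0.0]
force: [-1.2, 1.0, 1.4]
width: 0.006
gripper_force: 0.9
```

```bash
python3 -c "
from go import *
rel([-.12,.05,.033],0)"
```

```text
clock 4.00 tcp [0.5149 0.0727 0.0377] press [-0.1393  0.047   0.0347] joints [ 0.0103  0.5372 -0.3417  1.9994  0.2869  0.6511 -2.3023] F [-1.1882  0.9595  1.4233] w 0.006070674074360477 0.92357212677598
target [0.5343 0.0715 0.036 ] shift [ 0.0193 -0.003   0.0017] turn [ 0.0002  0.0003 -0.0002]
```

Contact force is present at about 1.5 N; the push continues gently.

Request:
jog_arm(motion=[[[0.006, 0, 0, 0, 0, 0, 1], [0.012, 0, 0, 0, 0, 0, 1], [0.016, 0, 0, 0, 0, 0, 1], [0.019, 0, 0, 0, 0, 0, 1], [0.021, 0, 0, 0, 0, 0, 1], [0.022, 0, 0, 0, 0, 0, 1], [0.022, 0, 0, 0, 0, 0, 1]]])

```text
clock: 4.58
position: [0.5354, 0.0684, 0.0376]
ee_rot: [3.123, -0.336, -0.001]
force: [-2.6, -0.3, 0.4]
width: 0.006
gripper_force: 1.0
```

```bash
python3 -c "
from go import *
rel([-.12,.05,.033],0)"
```

```text
clock 4.58 tcp [0.5354 0.0684 0.0376] press [-0.1183  0.0471  0.0346] joints [ 0.0216  0.5604 -0.3397  1.9509  0.2865  0.6775 -2.2801] F [-2.5795 -0.2611  0.4279] w 0.005842462785563236 1.0309367906302214
target [0.5343 0.0715 0.036 ] shift [-0.0017 -0.0029  0.0016] turn [0.0004 0.0007 0.0003]
```

Force isn't at a stop yet, so push on in small steps.

Request:
jog_arm(motion=[[[0.002, 0, 0, 0, 0, 0, 1], [0.004, 0, 0, 0, 0, 0, 1], [0.005, 0, 0, 0, 0, 0, 1], [0.005, 0, 0, 0, 0, 0, 1]]])

```text
clock: 4.92
position: [0.5353, 0.0684, 0.0371]
ee_rot: [3.122, -0.333, -0.014]
force: [-18.4, 2.9, 13.4]
width: 0.007
gripper_force: 9.7
```

```bash
python3 -c "
from go import *
rel([-.12,.05,.033],0)"
```

```text
clock 4.92 tcp [0.5353 0.0684 0.0371] press [-0.1183  0.0471  0.0341] joints [ 0.0233  0.565  -0.3419  1.9439  0.284   0.6881 -2.275 ] F [-18.448    2.9239  13.3618] w 0.007238000528072869 9.681260883808136
target [0.5343 0.0715 0.036 ] shift [-0.0016 -0.0029  0.0011] turn [0.0026 0.0084 0.0023]
```

The drawer is hard against its stop: 18 N, with the TCP one finger half-width in front of -0.11. I'll back off and rise.

Request:
jog_arm(motion=[[[-0.01, 0, 0, 0, 0, 0, 1], [-0.03, 0, 0, 0, 0, 0, 1], [-0.05, 0, -0.02, 0, 0, 0, 0.2], [-0.05, 0, -0.06, 0, 0, 0, 0.2], [-0.05, 0, -0.1, 0, 0, 0, 0.2], [-0.05, 0, -0.14, 0, 0, 0, 0.2], [-0.05, 0, -0.18, 0, 0, 0, 0.2], [-0.05, 0.02, -0.22, 0, 0, -0.12, 0.2], [-0.05, 0.04, -0.23, 0, 0, -0.24, 0.2], [-0.05, 0.04, -0.23, 0, 0, -0.24, 0.2]]])

```text
clock: 5.75
position: [0.4853, 0.0356, 0.2718]
ee_rot: [3.139, 0.05, 0.013]
force: [0.1, -0.2, -0.9]
width: 0.395
gripper_force: 0.0
```

```bash
python3 -c "
from go import *
rel([0,-.13,.25],np.pi/2)
rel([0,-.13,.25],-np.pi/2)"
```

```text
clock 5.75 tcp [0.4853 0.0356 0.2718] press [-0.1602  0.0045  0.2688] joints [ 0.1986  0.2042 -0.4542  1.8087  0.102   1.1434 -1.8281] F [ 0.0935 -0.19   -0.935 ] w 0.39523686330994456 0.0
target [ 0.6133 -0.1299  0.253 ] shift [0.1225 0.1695 0.0202] turn [ 0.0071 -0.0055 -1.3245]
clock 5.75 tcp [0.4853 0.0356 0.2718] press [-0.1602  0.0045  0.2688] joints [ 0.1986  0.2042 -0.4542  1.8087  0.102   1.1434 -1.8281] F [ 0.0935 -0.19   -0.935 ] w 0.39523686330994456 0.0
target [ 0.6133 -0.1299  0.253 ] shift [0.1225 0.1695 0.0202] turn [-0.0059 -0.0076  1.8171]
```

Request:
jog_arm(motion=[[[0.012, 0.017, 0, 0, 0, -0.12, 0], [0.025, 0.034, 0, 0, 0, -0.24, 0], [0.037, 0.051, 0, 0, 0, -0.36, 0], [0.05, 0.068, 0, 0, 0, -0.48, 0], [0.062, 0.085, 0, 0, 0, -0.6, 0], [0.074, 0.102, 0, 0, 0, -0.72, 0], [0.086, 0.12, 0, 0, 0, -0.84, 0], [0.098, 0.136, 0, 0, 0, -0.96, 0], [0.11, 0.153, 0, 0, 0, -1.08, 0], [0.122, 0.17, 0, 0, 0, -1.2, 0]]])

```text
clock: 6.58
position: [0.6105, -0.1284, 0.2671]
ee_rot: [2.566, 1.813, 0.001]
force: [0.3, -0.3, 0.2]
width: 0.501
gripper_force: 0.0
```

```bash
python3 -c "
from go import *
rel([0,-.13,.25],np.pi/2)"
```

```text
clock 6.58 tcp [ 0.6105 -0.1284  0.2671] press [-0.003  -0.1291  0.2641] joints [ 0.4998  0.4692 -0.5716  1.4812  0.2592  1.2666 -0.4409] F [ 0.2731 -0.2625  0.2177] w 0.5012928922636396 0.0
target [ 0.6133 -0.1299  0.253 ] shift [-0.0005  0.0031  0.0141] turn [ 0.0006 -0.0002 -0.1262]
```

Request:
jog_arm(motion=[[[0, 0.003, 0, 0, 0, -0.12, 0], [0, 0.003, 0, 0, 0, -0.126, 0], [0, 0.003, 0, 0, 0, -0.126, 0]]])

```text
clock: 6.83
position: [0.6125, -0.1283, 0.267]
ee_rot: [-2.454, -1.96, -0.001]
force: [-0.9, 0.1, -0.7]
width: 0.499
gripper_force: 0.0
```

```bash
python3 -c "
from go import *
w=save('wrist','w1');t=save('top','t1')
P=camera_params('wrist');Tm=[]
for r in silhouettes('latch_tab','wrist')[:2]: print(r['p'],r['pixel'],r['mask'].sum(),[inv(atz('wrist',r['pixel'],z+.003)) for z in(.165,.18)]); 
m=silhouettes('latch_tab','wrist')
q=w.astype(int); o=(q[...,0]>180)&(q[...,0]-q[...,2]>110)&(q[...,1]>60)&(q[...,1]<170); print('orange',o.sum(), np.argwhere(o).mean(0)[::-1] if o.any() else 0)
print('pred tab top',proj('wrist',W(p,[0,-.13,.18])[0]))
for r in silhouettes('latch_tab','top')[:2]: print(r['p'],r['pixel'])
v=np.vstack([w,cv2.resize(t[130:265,200:380],(560,420))])
cv2.imwrite('pics/wt.png',cv2.resize(v,(400,600))[:,:,::-1])
rel([0,-.13,.15],np.pi/2)"
```

```text
0.79 [272.5, 203.3] 3022 [array([-0.0021, -0.1231,  0.165 ]), array([-0.0021, -0.1188,  0.18  ])]
orange 10273 [277.4262  71.469 ]
pred tab top [275.4314 218.4269]
clock 7.08 tcp [ 0.6123 -0.1281  0.268 ] press [-0.0013 -0.1285  0.265 ] joints [ 0.5132  0.477  -0.5975  1.4737  0.2738  1.2744 -0.3323] F [0.0017 0.3606 0.1338] w 0.5010512263677368 0.0
target [ 0.6133 -0.1299  0.153 ] shift [-0.0015  0.0012  0.115 ] turn [ 0.0005  0.0002 -0.0056]
```

View pics/wt.png

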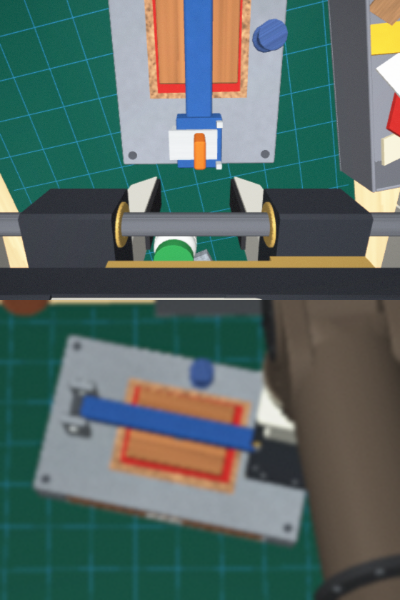

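The wrist view shows the tab centred between the fingers (about 278,210 in full-size pixels). The top view shows the drawer shut, with no boards showing. Next I check the tab's position along the bar.

```bash
python3 -c "
from go import *
for z in(.14,.18):
  for y in(-.115,-.145): print(z,y,proj('wrist',W(p,[0,y,z])[0]))
m=silhouettes('latch_tab','wrist')[0]['mask']; ys,xs=np.nonzero(m); print(np.percentile(ys,[0,2,98,100]),np.percentile(xs,[0,2,98,100]))
for x in(-.006,.006): print(proj('wrist',W(p,[x,-.13,.18])[0]))
for c in((.11,-.18),(-.11,-.18)): print(proj('wrist',W(p,[*c,.066])[0]))
print(np.array(camera_params('wrist')['T'])[:3,3])
"
```

```text
0.14 -0.115 [274.9116 184.4155]
0.14 -0.145 [275.0493 220.219 ]
0.18 -0.115 [275.2388 197.5119]
0.18 -0.145 [275.3859 238.1578]
[177. 182. 232. 237.] [237. 239. 302. 304.]
[266.6471 217.9949]
[283.7628 217.9104]
[380.4529 228.7006]
[168.8522 229.7455]
[ 0.6291 -0.0512  0.426 ]
```

Tab prediction and picture agree (rows 184–238). Descend and grasp.

Request:
jog_arm(motion=[[[-0.001, 0.003, 0.03, 0, 0, 0, 0], [-0.001, 0.004, 0.06, 0, 0, 0, 0], [-0.001, 0.004, 0.085, 0, 0, 0, 0], [-0.001, 0.004, 0.1, 0, 0, 0, 0], [-0.001, 0.004, 0.109, 0, 0, 0, 0], [-0.001, 0.004, 0.112, 0, 0, 0, 0], [-0.001, 0.004, 0.112, 0, 0, 0, 0]]])

```text
clock: 7.72
position: [0.6162, -0.1306, 0.1557]
ee_rot: [-2.451, -1.965, 0.0]
force: [-0.1, -0.3, 0.3]
width: 0.501
gripper_force: 0.0
```

Request:
jog_arm(motion=[[[0, 0, 0, 0, 0, 0, 1], [0, 0, 0, 0, 0, 0, 1], [0, 0, 0, 0, 0, 0, 1], [0, 0, 0, 0, 0, 0, 1], [0, 0, 0, 0, 0, 0, 1], [0, 0, 0, 0, 0, 0, 1]]], force=50)

```text
clock: 8.22
position: [0.6164, -0.1308, 0.1561]
ee_rot: [2.451, 1.965, 0.001]
force: [0.1, 0.1, 1.9]
width: 0.126
gripper_force: 50.0
```

```bash
python3 -c "
from go import *
rel([0,-.13,.15],np.pi/2)"
```

```text
clock 8.22 tcp [ 0.6164 -0.1308  0.1561] press [ 0.0032 -0.1303  0.1531] joints [ 0.4977  0.5732 -0.568   1.6094  0.3414  1.059  -0.3857] F [0.0995 0.098  1.9417] w 0.1260545384036089 49.99166965484619
target [ 0.6133 -0.1299  0.153 ] shift [ 0.0003 -0.0032  0.0031] turn [ 0.0006  0.     -0.0047]
```

Tab held (11.6 mm). Pull the latch.

Request:
jog_arm(motion=[[[0, -0.003, 0, 0, 0, 0, 1], [0, -0.006, 0, 0, 0, 0, 1], [0, -0.009, 0, 0, 0, 0, 1], [0, -0.012, 0, 0, 0, 0, 1], [0, -0.014, 0, 0, 0, 0, 1], [0, -0.016, 0, 0, 0, 0, 1], [0, -0.017, 0, 0, 0, 0, 1], [0, -0.017, 0, 0, 0, 0, 1]]])

```text
clock: 8.88
position: [0.6013, -0.1276, 0.1561]
ee_rot: [2.449, 1.963, 0.005]
force: [8.9, -1.8, -4.7]
width: 0.13
gripper_force: 50.0
```

```bash
python3 -c "
from go import *
rel([-.013,-.13,.15],np.pi/2)"
```

```text
clock 8.88 tcp [ 0.6013 -0.1276  0.1561] press [-0.0121 -0.1303  0.1531] joints [ 0.5089  0.5489 -0.5744  1.6527  0.3364  1.0359 -0.39  ] F [ 8.9311 -1.8402 -4.7487] w 0.12967799023141655 49.98978137969971
target [ 0.6006 -0.1271  0.153 ] shift [ 0.0003 -0.0009  0.0031] turn [ 0.0042 -0.0004 -0.0047]
```

Latch travelled 15 mm at about 9 N, so the ball is free. Lift along the hinge arc.

Request:
jog_arm(motion=[[[0.001, 0, -0.008, 0, -0.03, 0, 1], [0.003, 0, -0.016, 0, -0.06, 0, 1], [0.004, 0, -0.024, 0, -0.09, 0, 1], [0.006, 0, -0.0315, 0, -0.12, 0, 1], [0.008, 0, -0.039, 0, -0.15, 0, 1], [0.0105, 0, -0.047, 0, -0.18, 0, 1], [0.013, 0, -0.0545, 0, -0.21, 0, 1], [0.016, 0, -0.062, 0, -0.24, 0, 1], [0.019, 0, -0.0695, 0, -0.27, 0, 1], [0.022, 0, -0.077, 0, -0.3, 0, 1]]])

```text
clock: 9.72
position: [0.606, -0.1058, 0.2332]
ee_rot: [2.287, 1.834, -0.343]
force: [8.6, -1.6, -5.7]
width: 0.122
gripper_force: 50.0
```

```bash
python3 -c "
from go import *
rel([-.013,-.13,.15],np.pi/2)"
```

```text
clock 9.72 tcp [ 0.606  -0.1058  0.2332] press [-0.0122 -0.108   0.2302] joints [ 0.2385  0.4993 -0.4902  1.5452  0.5191  1.3182 -0.6088] F [ 8.614  -1.584  -5.7287] w 0.12228764657019248 50.00793099403381
target [ 0.6006 -0.1271  0.153 ] shift [ 0.0028 -0.001   0.0831] turn [ 0.003   0.3007 -0.0045]
```

Request:
jog_arm(motion=[[[0.001, 0, -0.008, 0, -0.03, 0, 1], [0.003, 0, -0.016, 0, -0.06, 0, 1], [0.004, 0, -0.021, 0, -0.08, 0, 1], [0.005, 0, -0.0245, 0, -0.093, 0, 1], [0.005, 0, -0.026, 0, -0.1, 0, 1], [0.005, 0, -0.026, 0, -0.1, 0, 1], [0.005, 0, -0.026, 0, -0.1, 0, 1], [0.005, 0, -0.026, 0, -0.1, 0, 1], [0.005, 0, -0.026, 0, -0.1, 0, 1], [0.005, 0, -0.026, 0, -0.1, 0, 1]]])

```text
clock: 10.55
position: [0.6086, -0.0941, 0.256]
ee_rot: [2.228, 1.786, -0.448]
force: [9.1, -3.6, -4.5]
width: 0.129
gripper_force: 50.0
```

```bash
python3 -c "
from go import *
a=save('scene','s2');t=save('top','t2')
cv2.imwrite('pics/end.png',np.vstack([cv2.resize(a[150:330,170:410],(400,300)),cv2.resize(t[130:265,200:380],(400,300))])[:,:,::-1])
rel([-.013,-.13,.15],np.pi/2); print(np.abs(observe()['dq']).max())"
```

```text
clock 10.65 tcp [ 0.6086 -0.094   0.256 ] press [-0.0122 -0.096   0.253 ] joints [ 0.1493  0.5071 -0.469   1.501   0.5765  1.4228 -0.6664] F [ 7.6928 -3.0458 -4.1587] w 0.1301678438926066 50.00946342945099
target [ 0.6006 -0.1271  0.153 ] shift [ 0.0087 -0.001   0.1081] turn [ 0.0023  0.3996 -0.0046]
0.0019223988340243052
```

View pics/end.png

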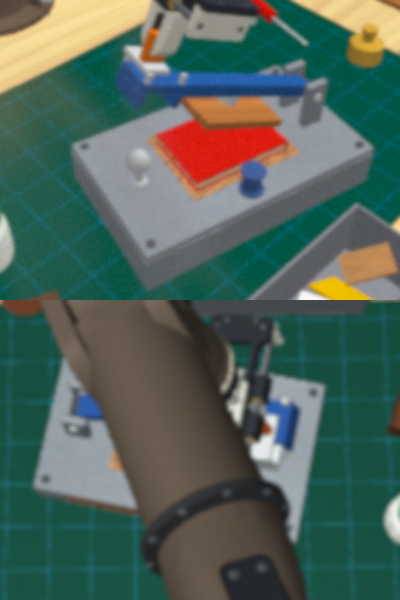

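The bar is raised about 0.4 rad and held. The ball (138,158) and the notebook are both clear, and the drawer is shut. I'm handing in.

```bash
python3 -c "
from cell import *
print(sign_off())"
```

```text
the job is handed in; nothing more can be done
None
```

The drawer is pushed fully shut and the latch was pulled free. The bar is held steady in the gripper, about 10 cm up at the tab (0.4 rad), and the notebook lies clear beneath it. The job was handed in at about 10.7 s on the robot clock; sign-off returned no verdict.

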